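# Close up a drain pump and hold the leak tester on its outlet

## Task

The drain pump on the table has been rebuilt and needs its leak check: push its sprung filter cap down, turn it clockwise until it is fully home against its stop, and let go of it. Then take the hand-held leak tester out of its holster and hold its rubber cone on the mouth of the pump's small open outlet spigot, in line with the spigot (which leans) and pressed lightly, with the nose spring about half in; finish while still holding it there. Do not press hard, and leave the other things on the table where they lie.

Things in the scene. Friction and masses are not known exactly. Their poses are not given: they have to be found in the camera images.
- pump: Grey washing-machine drain pump fixed on a steel plate 170 x 200 mm, 118 mm high. Origin on the table, 10 mm before the plate's middle; x runs back to its motor, y to its left, z up. On it: upright round filter chamber 79 mm across with the cap on top (x -15, y 35 mm); thick bunged inlet stub to +y (to y 119, below z 57 mm); at the right the thin open outlet spigot.
- cap_grip (a point): Point on the upright axis of the black filter cap (disc 72 mm across with a straight bar handle on top). The bar is 12 mm thick and 54 mm long along this point's x axis; the point lies in the bar, 4 mm below its top and 22 mm above the disc's upper face, 114 mm above the table while the cap is up. It sinks and turns with the cap; z up.
- cap_push (a joint): How far the cap is pushed down, in m: 0 standing up on its spring, at most 0.0078. The spring pushes up with about 2 N at the top and 8 N at the bottom.
- cap_turn (a joint): Cap's turn, rad, clockwise from above: 0 to the stop at 1.45, where the bar lies along the pump's y. Starts at 0 to 0.25. Three lugs meet a coarse thread at 0.31: with the cap up they jam there; pushed down 5 mm or more they pass under it and the thread draws the cap down to about 6.5 mm at the stop and holds it. Turning takes about 0.08 N m.
- outlet_mouth (a point): Centre of the open mouth of the outlet spigot: grey tube, 24 mm across, bore about 18 mm, 110 mm above the table. Its z axis points out of the mouth along the tube and leans 20 degrees from upright towards the pump's -x; its y axis is the pump's y.
- stand: Grey metal holster on a dark steel foot 100 x 90 mm, fixed. Origin on the table under its middle, z up, same x and y directions as the tester in it. Its pocket is open at the top, 64 mm high; the tester stands in it on two ledges 36 mm above the table with 1.5 mm of play each side.
- tester: Hand-held leak tester, 0.18 kg or so: black upright case 28 (x) x 40 (y) x 95 (z) mm with a small screen on its -x face, and below it a sprung nose with a black rubber cone. Origin at the centre of the case's underside, z up along the case. It stands upright in the holster, nose down, and lifts straight out; the nose reaches 28 mm below the case, so lift it at least 60 mm.
- tester_grip (a point): Grip point on the tester's axis, 75 mm above the case's underside and 20 mm below its top; grip it here across y (40 mm).
- nose_seat (a point): Point on the nose's axis 9 mm above the cone's tip, 19 mm below the case's underside while the spring is out; the cone grows from 8 mm at the tip to 24 mm across over 14 mm. Seated in the spigot, the cone enters it by about 9 mm, so that this point ends at the mouth's centre. It moves with the nose.
- nose_tip (a joint): How far the nose is pushed into the case, in m: 0 free, 0.010 fully in. Its spring pushes with 1 N at 0 and 0.5 N more per mm, so half in is 3.5 N.
- spare_knob: White round spare knob, 44 mm, loose on the table near the holster; leave it.
- fuse: Cartridge fuse 15 x 50 mm, loose on the table near the holster; leave it.
- screwdriver: Screwdriver 202 mm, loose on the table at the back; leave it.
- adjustable_wrench: Adjustable wrench 163 mm, loose on the table at the back; leave it.
- masking_tape: Roll of masking tape 96 mm, loose on the table at the left; leave it.
- marker: White marker pen with a black cap, 135 mm, loose on the table at the front left; leave it.
Not all that is in view belongs to the job. What is shaped like the tester but purple is not meant.

How it is judged:
On the way, in this order (a step that is already met when the one before it is completed fails the run):
1. the filter cap is down and turned home against its stop, and let go of (value of joint cap_turn above 1.33 rad and value of joint cap_push above 0.0055 m and distance between the grasp point and cap_grip above 0.05 m), for 0.2 s.
2. the tester is lifted out of its holster (height (world z) of tester above 0.075 m and contact force between tester and the fingers above 1 N and contact force between tester and stand below 0.05 N), for 0.1 s.
At the end, for the whole second after the job is handed in: Cap past 1.33 rad and over 5.5 mm down; cone seat point within 4 mm of the spigot mouth's centre, axis within 6 degrees of the spigot's; nose 2.5 to 8 mm in, 1.5 to 9 N on the pump; tester at rest, gripped by the fingers, clear of the holster (value of joint cap_turn above 1.33 rad and value of joint cap_push above 0.0055 m and distance between nose_seat and outlet_mouth below 0.004 m and angle between the z axis of nose_seat and the z axis of outlet_mouth, either way round below 0.105 rad and value of joint nose_tip between 0.0025 and 0.008 m and contact force between tester and pump between 1.5 and 9 N and contact force between tester and the fingers above 2 N and contact force between tester and stand below 0.05 N and linear speed of tester below 0.02 m/s); the arm keeps its last pose, push and grip.
It fails at once if the tester is pressed hard on the pump (contact force between tester and pump above 20 N).
It fails at once if another thing on the table is moved by more than 4 cm (distance of any of spare_knob, fuse, screwdriver, adjustable_wrench, masking_tape, marker from where it was at the start of the episode above 0.04 m).
It also fails if it takes over 56 s, if anything falls off the work surface, if the arm or the gripper's body presses on something with over 40 N, if the wrist force passes 120 N, or if a joint passes its speed limit or range.

## Robot

A 6-joint arm with a two-finger parallel gripper is mounted at the origin on a cart in front of the work surface, level with it; the furniture and walls round the work are solid. World frame = base frame: x ahead of the robot, y to its left, z up, the work surface at z = 0. Lengths are in m, angles in rad, forces in N, time in s.
With the tool pointing down it reaches from about 0.375 to 0.975 m from the base axis. Payload 3.8 kg.
Tool frame: the origin (TCP) lies on the centre line of the jaws, within the pads' length; the fingertips stand 14 mm ahead of it and the grasp point (between the pads) lies 5 mm behind it (bot.finger_overhang is the distance from the TCP to the fingertips, in m); y points along the fingers, x is the direction in which the jaws open and shut, and the axes are right-handed (so a half turn about y gives the same grasp; the last joint's range is limited). The gripper opens to 85 mm and grips with 20 to 120 N. Pads are 22 mm wide; open, the fingers measure 114 mm over their backs; the gripper's body (76 mm by 85 mm) begins 54 mm behind the grasp point. The pads swing forward as they close: fully open they stand 13 mm farther back than shut.
Start: joints at [-1.199, 0.264, 1.604, -0, 1.274, -0.037], TCP at [0.268, -0.619, 0.213] pointing down, gripper open.
Joint ranges: [-2.63, 2.63], [-0.94, 2.18], [0.31, 2.57], [-1.31, 4.45], [0, 2.66], [-2.55, 2.55]. Speed limits (rad/s): [2.57, 2.57, 3.14, 3.14, 3.14, 3.14].

## Interface

Orientations are given as a rotation vector (axis times angle).
In Python, from workcell import readout, read_camera, bot, spotter gives the robot as it stands.
- The arm moves only by the tool jog_arm, never from a script. Its argument "increments" is a list of rows, each a list of 7 numbers: the shift along the tool's x, y, z in m, then the turn, a rotation vector about the tool's x, y, z in rad, then the opening, from 0 (shut) to 1 (fully open). A call has 1 to 10 rows; each row shifts and turns the pose as measured when the row begins, along the tool's axes as they then stand; what a row does not reach is not made up. A row lasts 1/8 s, in which the tool goes at most 62.5 mm and 10.7 degrees, less where a joint would pass 70% of its speed; a pose out of reach is approached as far as the arm can. A call with a gripper value outside its range is refused whole. The fingers move at their own pace and stop on an object; "force" is the grip in N (left out, the last holds). Time passes only in rows, so rows that do not move let the fingers close. It gives the time, the measured TCP pose, the force and the opening at its end, in the units of the state.
- readout.read_state(): the state, without advancing time (a new reading comes with each control period).
- read_camera(name): name is "scene" or "side" or "wrist"; returns a dict with "img" (480x640x3 uint8, blue, green, red), "range_z" (480x640 float32, m along the optical axis (not along the pixel's ray), 0 where there is no reading), "fx", "fy", "cx", "cy" (pixels), "distortion" ([k1, k2, p1, p2, k3] as OpenCV has them; the pictures are not rectified), "world_from_camera" (4x4, takes a point from camera to world coordinates). Camera axes: x right, y down, z forward; pixel columns grow to the right and rows downward; lengths in m; the calibration is good to about 2 mm. A picture is of the moment at which its call begins.
- bot.finish_job(): hands the job in, once; it reports no verdict.
Trained networks look in a picture, given as the dict that the camera call returned (one of the last four; its "shot" number tells which), for a name from the list of things; names that differ only in an ending like _2 or _b are one class to them, and where a whole thing is asked for, a point or a joint stands for the part that bears it (a point fixed in the world has none). Each returns a list of dicts, best first, with "p" (0 to 1); they miss things now and then, are a little off and sometimes report something else, mostly with a low value. They report only what shows in the picture. A call takes as long as a camera call. They do not tell look-alikes from the thing itself.
- spotter.masks_of(picture, thing): "mask" (480x640 bool, what is visible of it) and "location" ([column, row] in pixels, amid what is visible of it).
- spotter.spot_point(picture, thing): "location" ([column, row] in pixels: a listed point, or the origin of a listed thing).
The state is a dict: "time": time; "q": joint angles; "joint_vel": joint speeds; "joint_torque": joint torques, N m; "tool_pos": TCP position; "tcp_rot": TCP orientation; "wrist_force": force on the tool from outside, world axes, zero at the start; "torque": the same for the moment, N m; "width": opening from 0.0 (shut) to 1.0 (fully open).
Only numpy, scipy, OpenCV 4.12 (cv2) and the standard library are available. Lean on these libraries where they do the work, as an engineer would, in place of code of your own. Each camera call takes 0.05 s, during which the arm holds its last target. There are 200 camera calls.

## Working session

There is one attempt and no reset: what is moved stays moved. The work goes in short steps, Python scripts to look and compute and a tool call to move; the robot and the scene stay as the last step left them, time stands still between calls to the robot, and variables do not carry over. Pictures are saved under pics/ and viewed, about 8 in all and at most 12, crops included, and the job is handed in when it is done.

Besides the shell and the picture viewer there is one more tool, called as name(argument=value, ...) on one line, values as JSON. jog_arm: Moves the arm, as the interface text tells. Its arguments: {"type":"object","properties":{"increments":{"type":"array"},"force":{"type":"number"}},"required":["increments"]}

```bash
ls; mkdir -p pics; cat > h.py <<'E'
import numpy as np, cv2
from scipy.spatial.transform import Rotation as R
from workcell import readout, read_camera, bot, spotter
def ray(c,px):
    K=np.array([[c['fx'],0,c['cx']],[0,c['fy'],c['cy']],[0,0,1]])
    u=cv2.undistortPoints(np.array([[px]],float),K,np.array(c['distortion'])).ravel()
    T=np.array(c['world_from_camera']); return T[:3,3],T[:3,:3]@np.array([u[0],u[1],1])
def at_z(c,px,z):
    o,d=ray(c,px); return o+d*(z-o[2])/d[2]
def at_depth(c,px,w=2):
    x,y=int(round(px[0])),int(round(px[1])); p=c['range_z'][max(0,y-w):y+w+1,max(0,x-w):x+w+1]; p=p[p>0]
    o,d=ray(c,px); return o+d*np.median(p) if p.size else None
def proj(c,P):
    K=np.array([[c['fx'],0,c['cx']],[0,c['fy'],c['cy']],[0,0,1]])
    T=np.linalg.inv(np.array(c['world_from_camera']))
    return cv2.projectPoints(np.atleast_2d(np.array(P,float)),cv2.Rodrigues(T[:3,:3])[0],T[:3,3],K,np.array(c['distortion']))[0][:,0]
def cloud(c,mask):
    ys,xs=np.nonzero(mask&(c['range_z']>0))
    K=np.array([[c['fx'],0,c['cx']],[0,c['fy'],c['cy']],[0,0,1]])
    u=cv2.undistortPoints(np.stack([xs,ys],1)[:,None].astype(float),K,np.array(c['distortion']))[:,0]
    T=np.array(c['world_from_camera']); z=c['range_z'][ys,xs][:,None]
    return (np.hstack([u,np.ones((len(u),1))])*z)@T[:3,:3].T+T[:3,3]
def tri(obs):
    A=np.zeros((3,3));b=np.zeros(3)
    for c,px in obs:
        o,d=ray(c,px); d=d/np.linalg.norm(d); M=np.eye(3)-np.outer(d,d); A+=M;b+=M@o
    return np.linalg.solve(A,b)
E
python3 - <<'E'
from h import *
np.set_printoptions(precision=4,suppress=True)
s=readout.read_state(); print(s)
ims=[]
for n in ['scene','side']:
    c=read_camera(n); print(n,np.array(c['world_from_camera']))
    im=c['img'].copy()
    for t in ['cap_grip','outlet_mouth','tester_grip','pump','stand','tester']:
        for r in spotter.spot_point(c,t)[:3]:
            print(n,t,round(r['p'],2),np.round(r['location'],1),at_depth(c,r['location']))
    cv2.imwrite(f'pics/{n}0.png',im)
E
```

```text
pics
{'time': 0.0, 'q': array([-1.1989,  0.2648,  1.6054,  0.    ,  1.2737, -0.0369]), 'joint_vel': array([0.0004, 0.0001, 0.0011, 0.0002, 0.0009, 0.0012]), 'joint_torque': array([  0.0027, -51.5112, -36.7311,   0.0004,   0.013 ,  -0.    ]), 'tool_pos': array([ 0.268 , -0.6187,  0.2113]), 'tcp_rot': array([-1.374 ,  0.9044, -0.9013]), 'wrist_force': array([ 1.1936, -0.483 , -0.14  ]), 'torque': array([-0.0089,  0.0516, -0.0332]), 'width': 0.9977359620747047}
scene [[ 0.969   0.1619 -0.1865  0.7923]
 [ 0.2469 -0.6212  0.7437 -1.0834]
 [ 0.0046 -0.7667 -0.642   1.0853]
 [ 0.      0.      0.      1.    ]]
scene cap_grip 0.94 [326.1 198. ] [0.4921 0.1953 0.1174]
scene outlet_mouth 0.46 [314.6 222.7] [0.4852 0.0981 0.1056]
scene tester_grip 0.78 [274.3 292.7] [ 0.4686 -0.194   0.1297]
scene tester_grip 0.68 [216.  301.3] [ 0.346  -0.2375  0.1141]
scene tester_grip 0.21 [382.7 328.2] [ 0.7102 -0.1283  0.0079]
scene pump 0.59 [328.3 239.7] [0.5255 0.086  0.0661]
scene pump 0.17 [392.2 264.6] [0.6969 0.1037 0.0015]
scene stand 0.8 [275.8 329.1] [ 0.4711 -0.2054  0.0216]
scene stand 0.5 [357.2 186.2] [0.5349 0.435  0.0001]
scene tester 0.86 [277.2 313.3] [ 0.4728 -0.1944  0.0642]
scene tester 0.62 [219.  320.9] [ 0.3459 -0.2371  0.049 ]
side [[ 0.9959  0.0609 -0.0664  0.5678]
 [ 0.0885 -0.5208  0.8491 -0.7674]
 [ 0.0171 -0.8515 -0.5241  0.6106]
 [ 0.      0.      0.      1.    ]]
side cap_grip 0.63 [317.9 201.8] [0.4866 0.1892 0.1168]
side outlet_mouth 0.56 [314.5 222.5] [0.4868 0.1038 0.1072]
side tester_grip 0.92 [286.1 298.7] [ 0.4677 -0.1947  0.1273]
side tester_grip 0.78 [209.4 313.4] [ 0.3462 -0.2389  0.1207]
side pump 0.69 [323.3 250. ] [0.5104 0.0778 0.0506]
side stand 0.91 [284.3 351.9] [ 0.4634 -0.2078  0.0123]
side tester 0.62 [213.6 342.3] [ 0.3462 -0.2409  0.0562]
side tester 0.6 [283.6 332.6] [ 0.4637 -0.2086  0.0614]
```

```bash
python3 - <<'E'
import cv2,numpy as np
a=cv2.imread('pics/side0.png'); b=cv2.imread('pics/scene0.png')
t=np.vstack([cv2.resize(a[150:410,150:430],None,fx=1.43,fy=1.43*0.8*1.25)[:,:400],])
u=cv2.resize(b[140:400,160:440],(400,372)); 
cv2.imwrite('pics/both0.png',np.hstack([t,u]) if t.shape[0]==u.shape[0] else np.hstack([t[:371],u[:371]]))
cv2.imwrite('pics/side0b.png',cv2.resize(a[140:400,150:470],(800,600)))
E
```

```text
(no output)
```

View pics/scene0.png

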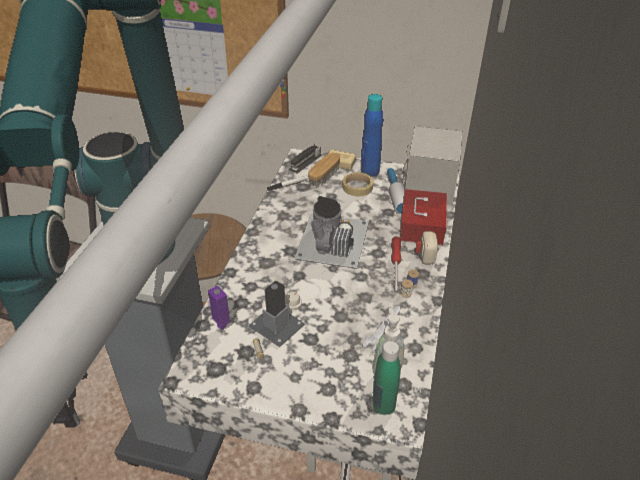

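View pics/side0b.png

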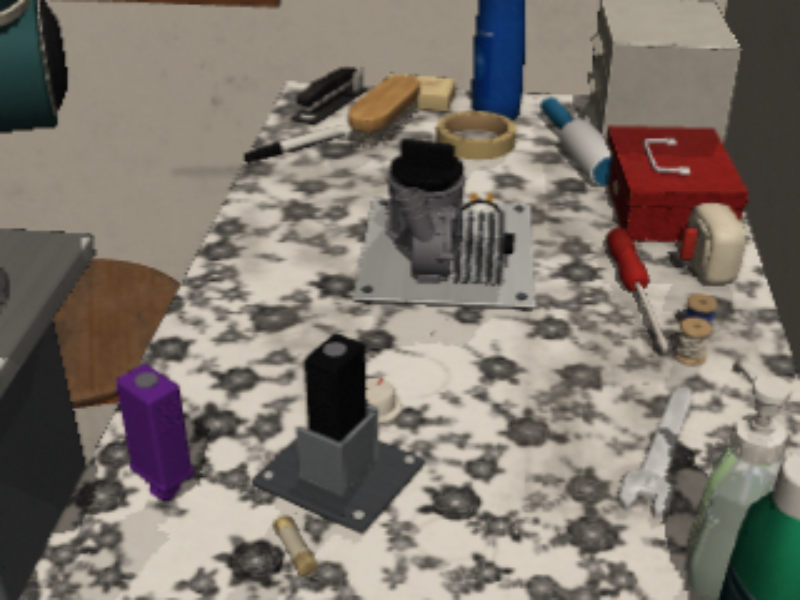

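```bash
python3 - <<'E'
from h import *
np.set_printoptions(precision=4,suppress=True)
for n in ['scene','side']:
    c=read_camera(n); print('pole z',c['range_z'][200,150], at_depth(c,(150,235)), 'cabinet',at_depth(c,(560,200)))
    def rect(P,l):
        r=cv2.minAreaRect((P[:,:2]*1000).astype(np.float32)); print(n,l,len(P),r, 'medz',np.median(P[:,2]))
    for t in ['pump','stand','tester','cap_grip']:
        ms=spotter.masks_of(c,t)
        for m in ms[:2]:
            P=cloud(c,m['mask']); z=P[:,2]
            print(n,t,round(m['p'],2),m['location'],np.percentile(P,[2,50,98],axis=0).ravel())
            if t=='pump': rect(P[(z>-.005)&(z<.012)],'plate')
            if t=='stand': rect(P[z<.012],'foot')
            if t=='tester': rect(P[z>.125],'top')
            if t=='cap_grip':
                Q=P[z>.111]; rect(Q,'bar')
    # plate by region
E
```

```text
pole z 0.23315093 [ 0.6895 -0.9322  0.9412] cabinet [ 0.8402 -0.8657  0.9379]
scene pump 0.89 [329.1, 238.5] [0.4408 0.0612 0.0061 0.5241 0.1157 0.0343 0.6027 0.2448 0.1134]
scene plate 1053 ((520.6011962890625, 192.50140380859375), (172.05979919433594, 273.30853271484375), 0.7017369270324707) medz 0.00969695389650016
scene pump 0.66 [259.6, 351.7] [ 0.4286 -0.2831 -0.0016  0.4459 -0.264   0.0124  0.4608 -0.2374  0.018 ]
scene plate 61 ((445.4292907714844, -259.2999572753906), (16.353214263916016, 54.32476043701172), 30.612361907958984) medz 0.008739966088717521
scene stand 0.87 [274.5, 326.2] [ 0.4114 -0.2309  0.0032  0.4754 -0.1974  0.0099  0.5169 -0.1538  0.0625]
scene foot 697 ((461.5214538574219, -179.17694091796875), (90.29417419433594, 104.20577239990234), 64.57240295410156) medz 0.007893970509101012
scene tester 0.94 [219.0, 309.4] [ 0.3196 -0.2402  0.0131  0.3482 -0.2281  0.089   0.3628 -0.2068  0.126 ]
scene top 31 ((344.118408203125, -224.07028198242188), (23.94259262084961, 28.939590454101562), 51.58619689941406) medz 0.1259128852357877
scene tester 0.57 [274.5, 297.3] [ 
[... 1510 characters left out ...]
.5, 324.7] [ 0.3165 -0.2415 -0.0003  0.3446 -0.2302  0.0833  0.3605 -0.196   0.1245]
side top 14 ((344.131591796875, -227.8780059814453), (12.885916709899902, 21.684492111206055), 35.76573181152344) medz 0.1257264932066002
side tester 0.65 [283.1, 307.4] [ 0.4434 -0.203   0.0609  0.4634 -0.194   0.1058  0.4781 -0.1714  0.1328]
side top 237 ((460.4099426269531, -183.612060546875), (36.605464935302734, 25.957956314086914), 61.91175842285156) medz 0.13027428905683874
side cap_grip 0.63 [323.0, 209.9] [0.4626 0.1552 0.0478 0.4948 0.1813 0.0927 0.5246 0.2768 0.1179]
side bar 79 ((493.69921875, 186.23216247558594), (12.226760864257812, 49.56831741333008), 81.9275131225586) medz 0.11577502425531366
```

```bash
cat > plan.py <<'E'
from h import *
from scipy.spatial.transform import Slerp
np.set_printoptions(precision=4,suppress=True)
def pose_R(axis,jaw):
    """tool rotation with y along axis, x as near jaw as possible"""
    y=np.array(axis,float); y/=np.linalg.norm(y); x=np.array(jaw,float); x-=y*(x@y); x/=np.linalg.norm(x)
    return np.stack([x,y,np.cross(x,y)],1)
def down(deg): a=np.radians(deg); return pose_R([0,0,-1],[np.cos(a),np.sin(a),0])
def rows(p0,R0,p1,R1,w,vmax=.058,wmax=.17,n=None):
    p0=np.array(p0);p1=np.array(p1);r0=R.from_matrix(R0);r1=R.from_matrix(R1)
    rel=(r0.inv()*r1); n=n or max(1,int(np.ceil(max(np.linalg.norm(p1-p0)/vmax,rel.magnitude()/wmax))))
    s=Slerp([0,1],R.concatenate([r0,r1]))
    out=[]
    for i in range(n):
        a=s(i/n); dp=a.inv().apply((p1-p0)/n); out.append([round(float(v),4) for v in dp]+[round(float(v),4) for v in rel.as_rotvec()/n]+[w])
    print(n,'rows:',str(out).replace('], [','],\n['))
def now():
    s=readout.read_state(); print('t',round(s['time'],2),'q',s['q'],'p',s['tool_pos'],'F',s['wrist_force'],'w',round(s['width'],3))
    M=R.from_rotvec(s['tcp_rot']).as_matrix(); print('x',M[:,0],'y',M[:,1]); return s['tool_pos'],M
E
python3 - <<'E'
from plan import *
p,M=now()
c=read_camera('wrist'); T=np.array(c['world_from_camera']); Tt=np.eye(4);Tt[:3,:3]=M;Tt[:3,3]=p
print('cam in tool',np.linalg.inv(Tt)@T, 'fx',c['fx'])
rows(p,M,[p[0],p[1],.30],M,1)
for d in (-97,83): print(d); rows([.268,-.619,.30],M,[.45,.18,.30],down(d),1)
E
```

```text
t 1.2 q [-1.1989  0.2639  1.604   0.      1.2737 -0.0369] p [ 0.2683 -0.6194  0.2127] F [-0.0696  0.4511 -0.3677] w 0.996
x [ 0.3975 -0.9176 -0.    ] y [ 0.      0.0001 -1.    ]
cam in tool [[ 1.     -0.0001 -0.0004 -0.0007]
 [ 0.0003 -0.2916  0.9565 -0.1607]
 [-0.0002 -0.9565 -0.2916  0.0746]
 [ 0.      0.      0.      1.    ]] fx 427.3055471296911
2 rows: [[-0.0, -0.0437, 0.0, 0.0, 0.0, 0.0, 1],
[-0.0, -0.0437, 0.0, 0.0, 0.0, 0.0, 1]]
-97
15 rows: [[-0.0441, 0.0, 0.0323, -0.0, 0.0354, -0.0, 1],
[-0.0452, 0.0, 0.0307, -0.0, 0.0354, -0.0, 1],
[-0.0462, 0.0, 0.0291, -0.0, 0.0354, -0.0, 1],
[-0.0472, 0.0, 0.0275, -0.0, 0.0354, -0.0, 1],
[-0.0482, 0.0, 0.0258, -0.0, 0.0354, -0.0, 1],
[-0.0491, 0.0, 0.024, -0.0, 0.0354, -0.0, 1],
[-0.0499, 0.0, 0.0223, -0.0, 0.0354, -0.0, 1],
[-0.0506, 0.0, 0.0205, -0.0, 0.0354, -0.0, 1],
[-0.0513, 0.0, 0.0187, -0.0, 0.0354, -0.0, 1],
[-0.052, 0.0, 0.0169, -0.0, 0.0354, -0.0, 1],
[-0.0525, 0.0, 0.015, -0.0, 0.0354, -0.0, 1],
[-0.053, 0.0, 0.0132, -0.0, 0.0354, -0.0, 1],
[-0.0535, 0.0, 0.0113, -0.0, 0.0354, -0.0, 1],
[-0.0538, 0.0, 0.0094, -0.0, 0.0354, -0.0, 1],
[-0.0541, 0.0, 0.0075, -0.0, 0.0354, -0.0, 1]]
83
16 rows: [[-0.0413, 0.0, 0.0303, -0.0, -0.1632, 0.0, 1],
[-0.0358, 0.0, 0.0366, -0.0, -0.1632, 0.0, 1],
[-0.0294, 0.0, 0.0419, -0.0, -0.1632, 0.0, 1],
[-0.0222, 0.0, 0.0461, -0.0, -0.1632, 0.0, 1],
[-0.0144, 0.0, 0.0491, -0.0, -0.1632, 0.0, 1],
[-0.0062, 0.0, 0.0508, -0.0, -0.1632, 0.0, 1],
[0.0021, 0.0, 0.0512, -0.0, -0.1632, 0.0, 1],
[0.0104, 0.0, 0.0502, -0.0, -0.1632, 0.0, 1],
[0.0184, 0.0, 0.0478, -0.0, -0.1632, 0.0, 1],
[0.0259, 0.0, 0.0442, -0.0, -0.1632, 0.0, 1],
[0.0327, 0.0, 0.0394, -0.0, -0.1632, 0.0, 1],
[0.0387, 0.0, 0.0335, -0.0, -0.1632, 0.0, 1],
[0.0436, 0.0, 0.0268, -0.0, -0.1632, 0.0, 1],
[0.0474, 0.0, 0.0194, -0.0, -0.1632, 0.0, 1],
[0.0499, 0.0, 0.0114, -0.0, -0.1632, 0.0, 1],
[0.0511, 0.0, 0.0031, -0.0, -0.1632, 0.0, 1]]
```

jog_arm(increments=[[0,-0.0437,0,0,0,0,1],[0,-0.0437,0,0,0,0,1],[-0.0413,0,0.0303,0,-0.1632,0,1],[-0.0358,0,0.0366,0,-0.1632,0,1],[-0.0294,0,0.0419,0,-0.1632,0,1],[-0.0222,0,0.0461,0,-0.1632,0,1],[-0.0144,0,0.0491,0,-0.1632,0,1],[-0.0062,0,0.0508,0,-0.1632,0,1],[0.0021,0,0.0512,0,-0.1632,0,1],[0.0104,0,0.0502,0,-0.1632,0,1]])

```text
time: 2.5
tool_pos: [0.3542, -0.2103, 0.3032]
tcp_rot: [-1.568, -0.145, 0.137]
wrist_force: [0.9, 0.4, 0.0]
width: 0.998
```

```bash
python3 - <<'E'
from plan import *
p,M=now()
rows(p,M,[.475,.178,.28],down(83),1)
E
```

```text
t 2.5 q [-0.5975 -0.3019  1.9962  0.0015  1.4427 -0.7772] p [ 0.3542 -0.2103  0.3032] F [0.8692 0.3683 0.0348] w 0.998
x [0.9839 0.1786 0.0043] y [ 0.0046 -0.0013 -1.    ]
8 rows: [[0.0235, 0.0029, 0.0451, 0.0006, -0.1586, 0.0003, 1],
[0.0303, 0.0029, 0.0408, 0.0006, -0.1586, 0.0003, 1],
[0.0364, 0.0029, 0.0355, 0.0006, -0.1586, 0.0003, 1],
[0.0415, 0.0029, 0.0293, 0.0006, -0.1586, 0.0003, 1],
[0.0456, 0.0029, 0.0223, 0.0006, -0.1586, 0.0003, 1],
[0.0486, 0.0029, 0.0149, 0.0006, -0.1586, 0.0003, 1],
[0.0503, 0.0029, 0.007, 0.0006, -0.1586, 0.0003, 1],
[0.0508, 0.0029, -0.0011, 0.0006, -0.1586, 0.0003, 1]]
```

jog_arm(increments=[[0.0235,0.0029,0.0451,0,-0.1586,0,1],[0.0303,0.0029,0.0408,0,-0.1586,0,1],[0.0364,0.0029,0.0355,0,-0.1586,0,1],[0.0415,0.0029,0.0293,0,-0.1586,0,1],[0.0456,0.0029,0.0223,0,-0.1586,0,1],[0.0486,0.0029,0.0149,0,-0.1586,0,1],[0.0503,0.0029,0.007,0,-0.1586,0,1],[0.0508,0.0029,0,0,-0.1586,0,1]])

```text
time: 3.5
tool_pos: [0.4689, 0.1937, 0.2831]
tcp_rot: [-1.26, -1.161, 1.145]
wrist_force: [0.7, -0.2, 0.0]
width: 1.003
```

```bash
cat > lookpump.py <<'E'
from plan import *
def plate(c):
    T=np.array(c['world_from_camera'])
    H=cloud(c,c['range_z']>0); return H
if __name__=='__main__':
    import sys
    p,M=now()
    c=read_camera('wrist'); cv2.imwrite(f'pics/{sys.argv[1]}.png',c['img'])
    for t,z in [('cap_grip',.114),('outlet_mouth',.110)]:
        for r in spotter.spot_point(c,t)[:2]: print(t,round(r['p'],2),r['location'],at_z(c,r['location'],z),at_depth(c,r['location']))
    m=spotter.masks_of(c,'cap_grip')
    P=cloud(c,m[0]['mask']); Q=P[P[:,2]>.1165-float(sys.argv[2])]; Q=Q[np.hypot(*(Q[:,:2]-np.median(Q[:,:2],0)).T)<.035]
    print('bar',len(Q),cv2.minAreaRect((Q[:,:2]*1000).astype(np.float32)),np.median(Q,0))
    D=P[(P[:,2]>.082-float(sys.argv[2]))&(P[:,2]<.098)]
    print('disc z',np.median(D[:,2]),cv2.minEnclosingCircle((D[:,:2]*1000).astype(np.float32)))
    # spigot: points near expected mouth
    H=cloud(c,c['range_z']>0); S=H[(H[:,2]>.098)&(np.hypot(H[:,0]-.487,H[:,1]-.095)<.035)]
    if len(S)>5: print('spigot top',len(S),cv2.minEnclosingCircle((S[:,:2]*1000).astype(np.float32)),S.mean(0),S.max(0),S.min(0))
E
python3 lookpump.py w1 0
```

```text
t 3.5 q [ 0.3491 -0.1046  1.8714 -0.009   1.3603 -1.1406] p [0.4689 0.1937 0.2831] F [ 0.6902 -0.2235  0.0333] w 1.003
x [ 0.0793  0.9968 -0.0021] y [ 0.0166 -0.0034 -0.9999]
cap_grip 0.87 [331.4, 238.8] [0.4943 0.1938 0.114 ] [0.4932 0.1939 0.1175]
outlet_mouth 0.79 [207.0, 236.3] [0.4854 0.0929 0.11  ] [0.4915 0.0858 0.0884]
bar 669 ((493.4007873535156, 191.5701446533203), (11.200798034667969, 52.51911544799805), 78.8843002319336) [0.4927 0.1918 0.1175]
disc z 0.09140997120799665 ((493.6344909667969, 191.7290496826172), 36.76586151123047)
spigot top 534 ((487.02301025390625, 94.88190460205078), 13.522830963134766) [0.4863 0.0955 0.1072] [0.5001 0.1073 0.1151] [0.4735 0.0827 0.098 ]
```

View pics/w1.png

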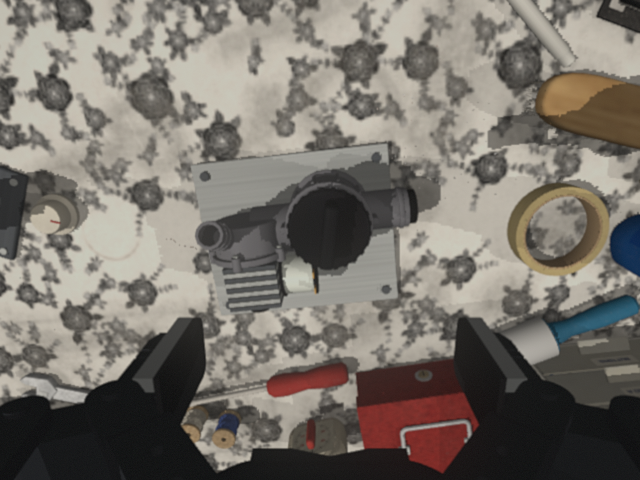

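```bash
python3 - <<'E'
from plan import *
p,M=now()
rows(p,M,[.4935,.192,.15],down(79),1)
c=read_camera('wrist')
a,b,d=[at_z(c,q,.007) for q in [(193,163),(390,143),(398,298)]]
print('corners',a,b,d,np.linalg.norm(b-a),np.linalg.norm(d-b),'yaw',np.degrees(np.arctan2(*(b-a)[[1,0]]))-90,np.degrees(np.arctan2(*(d-b)[[1,0]])))
E
```

```text
t 3.7 q [ 0.3471 -0.1049  1.8727 -0.0093  1.3615 -1.1378] p [0.4684 0.1924 0.2825] F [ 0.308   0.1004 -0.4501] w 0.999
x [ 0.0839  0.9965 -0.0031] y [ 0.0147 -0.0043 -0.9999]
3 rows: [[0.0007, 0.0443, -0.0077, 0.005, 0.036, -0.0008, 1],
[0.001, 0.0443, -0.0079, 0.005, 0.036, -0.0008, 1],
[0.0012, 0.0442, -0.0081, 0.005, 0.036, -0.0008, 1]]
corners [0.4346 0.0569 0.007 ] [0.4316 0.256  0.007 ] [0.6012 0.258  0.007 ] 0.1991582352358896 0.16960844919699303 yaw 0.8583894976935937 0.6577840890735409
```

jog_arm(increments=[[0.0007,0.0443,-0.0077,0.005,0.036,0,1],[0.001,0.0443,-0.0079,0.005,0.036,0,1],[0.0012,0.0442,-0.0081,0.005,0.036,0,1],[0,0,0,0,0,0,1]])

```text
time: 4.25
tool_pos: [0.4958, 0.1852, 0.1509]
tcp_rot: [-1.306, -1.059, 1.053]
wrist_force: [0.0, -0.2, 0.2]
width: 1.006
```

```bash
python3 - <<'E'
from plan import *
p,M=now()
rows(p,M,[.4935,.192,.110],down(79),.5,n=3)
E
```

```text
t 4.25 q [ 0.3129  0.0331  1.9853 -0.0038  1.1177 -1.0487] p [0.4958 0.1852 0.1509] F [ 0.0472 -0.166   0.1857] w 1.006
x [ 0.2061  0.9785 -0.0003] y [ 0.0063 -0.0016 -1.    ]
3 rows: [[0.0021, 0.0136, 0.0013, 0.0022, -0.0052, -0.0001, 0.5],
[0.0021, 0.0136, 0.0013, 0.0022, -0.0052, -0.0001, 0.5],
[0.0021, 0.0136, 0.0012, 0.0022, -0.0052, -0.0001, 0.5]]
```

jog_arm(increments=[[0.0025,0.0136,0.0015,0.0022,-0.004,0,0.6],[0.0021,0.0136,0.0013,0.0022,-0.004,0,0.5],[0.0021,0.0136,0.0012,0,-0.004,0,0.5],[0,0,0,0,0,0,0.5]])

```text
time: 4.75
tool_pos: [0.4962, 0.1927, 0.1134]
tcp_rot: [-1.301, -1.071, 1.057]
wrist_force: [0.3, -0.6, 1.0]
width: 0.502
```

```bash
python3 - <<'E'
from plan import *
p,M=now()
rows(p,M,[.4935,.192,.110],down(79),.5,n=1)
E
```

```text
t 4.75 q [ 0.3245  0.0735  2.0177 -0.0015  1.0405 -1.0491] p [0.4962 0.1927 0.1134] F [ 0.2789 -0.5903  0.9544] w 0.502
x [0.1951 0.9808 0.0038] y [ 0.0097  0.0019 -1.    ]
1 rows: [[-0.0012, 0.0033, 0.0025, 0.0092, -0.0044, 0.0038, 0.5]]
```

Good; lower 3 mm and close.

jog_arm(increments=[[-0.0012,0.0033,0.0028,0.005,0,0.003,0.5],[0,0,0,0,0,0,0.0],[0,0,0,0,0,0,0.0],[0,0,0,0,0,0,0.0],[0,0,0,0,0,0,0.0]], force=50)

```text
time: 5.38
tool_pos: [0.4943, 0.1928, 0.1115]
tcp_rot: [-1.299, -1.069, 1.06]
wrist_force: [-0.6, -0.1, -0.6]
width: 0.003
```

```bash
python3 - <<'E'
from plan import *
p,M=now()
ims=[]
for n in ['side','wrist','scene']:
    c=read_camera(n); print(n,proj(c,[p, p+.014*M[:,1]]))
    im=c['img']
    q=proj(c,[p])[0].astype(int); 
    if n=='wrist': ims.append(cv2.resize(im,(400,300)))
    else: ims.append(cv2.resize(im[q[1]-52:q[1]+53,q[0]-70:q[0]+70],(400,300),interpolation=cv2.INTER_CUBIC))
cv2.imwrite('pics/g1.png',np.hstack(ims[:2]))
E
```

```text
t 5.38 q [ 0.3261  0.0744  2.0205 -0.0018  1.0401 -1.0484] p [0.4943 0.1928 0.1115] F [-0.5819 -0.0639 -0.6355] w 0.003
x [0.1942 0.981  0.002 ] y [ 0.0067  0.0007 -1.    ]
side [[321.123  203.2091]
 [321.0561 208.2422]]
wrist [[327.6166 302.6706]
 [327.7345 289.2348]]
scene [[326.6193 200.3948]
 [326.586  204.5238]]
```

View pics/g1.png

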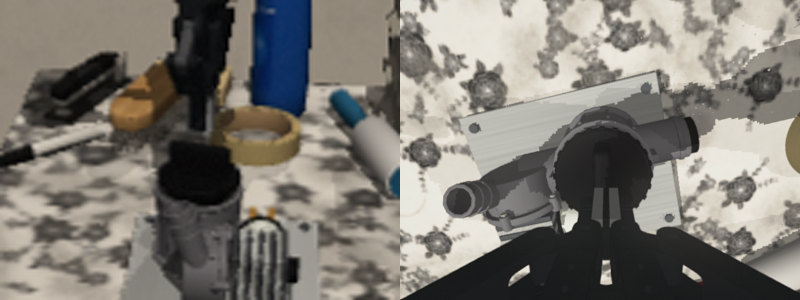

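```bash
python3 - <<'E'
from plan import *
c=read_camera('wrist'); d=read_camera('side')
a=cv2.resize(c['img'][200:380,220:440],(440,360),interpolation=cv2.INTER_CUBIC)
b=cv2.resize(d['img'][150:240,275:365],(360,360),interpolation=cv2.INTER_CUBIC)
o=np.clip(np.hstack([a,b]).astype(float)*2.2,0,255).astype(np.uint8)
cv2.imwrite('pics/g2.png',o)
P=cloud(d,np.pad(np.ones((45,50),bool),((165,270),(295,295))))
for r in range(180,225,4): print(r,[ (lambda v: None if v is None else np.round(v[1:],3).tolist())(at_depth(d,(x,r),0)) for x in (312,318,321,324,330)])
E
```

```text
180 [[0.154, 0.19], [0.147, 0.194], [0.151, 0.193], [0.176, 0.182], [0.532, 0.021]]
184 [[0.461, 0.037], [0.161, 0.178], [0.157, 0.18], [0.178, 0.17], [0.552, -0.002]]
188 [[0.48, 0.014], [0.179, 0.159], [0.176, 0.161], [0.185, 0.157], [0.517, -0.0]]
192 [[0.473, 0.004], [0.179, 0.148], [0.181, 0.148], [0.184, 0.147], [0.444, 0.021]]
196 [[0.454, -0.001], [0.176, 0.139], [0.182, 0.137], [0.184, 0.136], [0.45, 0.005]]
200 [[0.195, 0.118], [0.427, 0.0], [0.43, -0.001], [0.417, 0.007], [0.381, 0.026]]
204 [[0.191, 0.109], [0.182, 0.114], [0.183, 0.115], [0.182, 0.115], [0.182, 0.116]]
208 [[0.188, 0.099], [0.186, 0.102], [0.184, 0.103], [0.184, 0.103], [0.183, 0.105]]
212 [[0.181, 0.092], [0.185, 0.091], [0.186, 0.091], [0.182, 0.093], [0.182, 0.094]]
216 [[0.163, 0.091], [0.163, 0.092], [0.164, 0.092], [0.164, 0.092], [0.172, 0.089]]
220 [[0.167, 0.077], [0.161, 0.082], [0.16, 0.083], [0.161, 0.083], [0.172, 0.077]]
224 [[0.1, 0.105], [0.149, 0.077], [0.15, 0.077], [0.153, 0.076], [0.162, 0.072]]
```

View pics/g2.png

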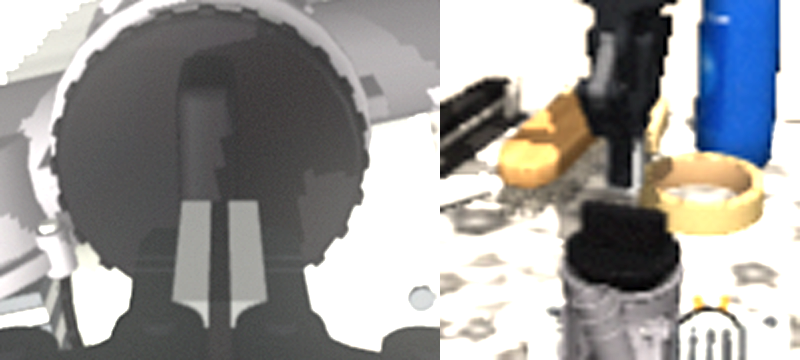

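```bash
python3 - <<'E'
from plan import *
p,M=now()
c=read_camera('wrist')
for r in (285,295,301,305,315,330,345): 
    for x in (318,341):
        q=at_depth(c,(x,r),0); print(r,x,q, None if q is None else M.T@(q-p), c['range_z'][r,x])
E
```

```text
t 5.62 q [ 0.3261  0.0745  2.0207 -0.0017  1.0401 -1.0483] p [0.4941 0.1928 0.1113] F [ 0.0333 -0.5539 -0.9285] w 0.0
x [0.1943 0.9809 0.0018] y [ 0.0064  0.0006 -1.    ]
285 318 [0.4834 0.1911 0.1168] [-0.0037 -0.0055  0.0101] 0.16711101
285 341 [0.4957 0.1986 0.0917] [ 0.006   0.0197 -0.0003] 0.19427486
295 318 [0.4876 0.1902 0.1167] [-0.0038 -0.0054  0.0058] 0.16843085
295 341 [0.5003 0.1977 0.0923] [ 0.006   0.0191 -0.005 ] 0.1950469
301 318 [0.4829 0.1916 0.1327] [-0.0033 -0.0215  0.0106] 0.15172297
301 341 [0.4843 0.1996 0.1332] [ 0.0048 -0.0219  0.0108] 0.15124653
305 318 [0.4829 0.1917 0.1361] [-0.0032 -0.0249  0.0106] 0.14846677
305 341 [0.4838 0.1996 0.1376] [ 0.0047 -0.0263  0.0113] 0.14691709
315 318 [0.4821 0.1921 0.1454] [-0.003  -0.0341  0.0114] 0.13936853
315 341 [0.484  0.1994 0.1445] [ 0.0045 -0.0332  0.0109] 0.14040858
330 318 [0.4821 0.1923 0.1554] [-0.0027 -0.0442  0.0114] 0.12977578
330 341 [0.4843 0.199  0.1539] [ 0.0043 -0.0426  0.0105] 0.13150948
345 318 [0.483  0.1923 0.1626] [-0.0026 -0.0513  0.0104] 0.12320787
345 341 [0.4833 0.1989 0.1643] [ 0.004  -0.0531  0.0114] 0.12124242
```

```bash
python3 - <<'E'
from plan import *
print([a for a in dir(bot) if a[0]!='_'], bot.finger_overhang)
print([ (a,getattr(bot,a)) for a in dir(bot) if a[0]!='_' and not callable(getattr(bot,a))])
E
```

```text
['MotionError', 'finger_overhang', 'finish_job'] 0.014
[('finger_overhang', 0.014)]
```

jog_arm(increments=[[0,0,0,0,0,0,0.5],[0,0,0,0,0,0,0.5],[0,0,0,0,0,0,0.5],[0,0.012,0,0.002,0,0,0.5],[0,0.012,0,0.002,0,0,0.5],[0,0.012,0,0,0,0,0.5],[0,0.002,0,0,0,0,0.5]])

```text
time: 6.55
tool_pos: [0.4936, 0.1926, 0.07]
tcp_rot: [-1.295, -1.065, 1.063]
wrist_force: [-1.9, -0.5, 3.2]
width: 0.504
```

jog_arm(increments=[[0,0,0,0,0,0,0.0],[0,0,0,0,0,0,0.0],[0,0,0,0,0,0,0.0],[0,0,0,0,0,0,0.0]], force=50)

```text
time: 7.05
tool_pos: [0.4937, 0.1909, 0.0712]
tcp_rot: [-1.297, -1.064, 1.066]
wrist_force: [-0.9, -1.6, 2.7]
width: 0.13
```

```bash
python3 - <<'E'
from plan import *
p,M=now()
c=read_camera('wrist')
for r in (285,295,301,305,315,330): 
    q=at_depth(c,(308,r),0); print(r,q, None if q is None else M.T@(q-p))
E
```

```text
t 7.05 q [ 0.3234  0.1242  2.0498 -0.0027  0.968  -1.0513] p [0.4937 0.1909 0.0712] F [-0.9344 -1.6436  2.7206] w 0.13
x [ 0.1933  0.9811 -0.0022] y [ 0.0002 -0.0022 -1.    ]
285 [0.4777 0.1869 0.0882] [-0.007  -0.017   0.0149]
295 [0.4816 0.1861 0.088 ] [-0.0071 -0.0168  0.0109]
301 [0.4818 0.1863 0.0928] [-0.0068 -0.0216  0.0107]
305 [0.482  0.1864 0.0959] [-0.0067 -0.0247  0.0106]
315 [0.4817 0.1869 0.1043] [-0.0063 -0.0331  0.0109]
330 [0.4817 0.1874 0.1147] [-0.0058 -0.0435  0.011 ]
```

jog_arm(increments=[[0,0.003,0,0,0,0,0],[0,0.002,0,0,0,0,0],[0,0.001,0,0,0.08,0,0],[0,0.0005,0,0,0.12,0,0],[0,0.0005,0,0,0.12,0,0],[0,0.0005,0,0,0.12,0,0]])

```text
time: 7.85
tool_pos: [0.4937, 0.1909, 0.0661]
tcp_rot: [-1.451, -0.72, 0.722]
wrist_force: [-4.2, -2.0, 8.1]
width: 0.134
```

```bash
python3 - <<'E'
from plan import *
p,M=now(); print(np.degrees(np.arctan2(M[1,0],M[0,0])))
E
```

```text
t 7.85 q [ 0.3239  0.1308  2.0532 -0.0035  0.9581 -0.5977] p [0.4937 0.1909 0.0661] F [-4.158  -2.0151  8.1297] w 0.134
x [ 0.603   0.7977 -0.002 ] y [ 0.0004 -0.0029 -1.    ]
52.91529969709315
```

jog_arm(increments=[[0,0.0003,0,0,0.13,0,0],[0,0.0003,0,0,0.13,0,0],[0,0.0003,0,0,0.13,0,0],[0,0,0,0,0.13,0,0],[0,0,0,0,0.13,0,0],[0,0,0,0,0.13,0,0],[0,0,0,0,0.1,0,0]])

```text
time: 8.72
tool_pos: [0.4938, 0.1908, 0.0675]
tcp_rot: [-1.575, -0.013, 0.011]
wrist_force: [-1.8, -1.9, 2.3]
width: 0.132
```

```bash
python3 - <<'E'
from plan import *
p,M=now(); print(np.degrees(np.arctan2(M[1,0],M[0,0])),readout.read_state()['torque'])
E
```

```text
t 8.72 q [ 0.3245  0.1291  2.0523 -0.005   0.9605  0.3119] p [0.4938 0.1908 0.0675] F [-1.7553 -1.9411  2.3081] w 0.132
x [0.9999 0.0154 0.0009] y [ 0.001  -0.0039 -1.    ]
0.8801323198100448 [-0.175   0.1982  0.2799]
```

Try a bit further for the stop.

jog_arm(increments=[[0,0,0,0,0.06,0,0],[0,0,0,0,0.06,0,0],[0,0,0,0,0.0,0,0]])

```text
time: 9.1
tool_pos: [0.4938, 0.1907, 0.0674]
tcp_rot: [-1.576, 0.075, -0.078]
wrist_force: [-1.8, -2.1, 4.6]
width: 0.132
```

```bash
python3 - <<'E'
from plan import *
p,M=now(); print(np.degrees(np.arctan2(M[1,0],M[0,0])),readout.read_state()['torque'])
E
```

```text
t 9.1 q [ 0.3262  0.1292  2.0524 -0.0085  0.9604  0.4285] p [0.4938 0.1907 0.0674] F [-1.7671 -2.0609  4.624 ] w 0.132
x [ 0.9953 -0.0972  0.0026] y [ 0.0019 -0.0067 -1.    ]
-5.580781338932494 [-0.1864  0.3493  1.6325]
```

jog_arm(increments=[[0,0,0,0,-0.02,0,0.3],[0,0,0,0,0,0,0.5],[0,0,0,0,0,0,0.5],[0,-0.03,0,0,0,0,0.5],[0,-0.05,0,0,0,0,0.6],[0,-0.05,0,0,0,0,0.6],[0,-0.05,0,0,0,0,0.6]])

```text
time: 9.98
tool_pos: [0.4898, 0.1912, 0.2441]
tcp_rot: [-1.577, 0.072, -0.056]
wrist_force: [0.7, -0.1, 0.5]
width: 0.603
```

```bash
python3 lookpump.py w2 0.007; python3 - <<'E'
from plan import *
p,M=now()
rows(p,M,[.455,-.17,.25],down(65),1)
E
```

```text
t 9.97 q [ 0.3267 -0.0301  1.8723 -0.003   1.3114  0.4093] p [0.4898 0.1912 0.2441] F [ 0.6963 -0.0955  0.4594] w 0.603
x [ 0.9966 -0.0818 -0.0099] y [-0.0105 -0.0066 -0.9999]
cap_grip 0.85 [339.3, 220.6] [0.4955 0.1927 0.114 ] [0.4955 0.192  0.1112]
outlet_mouth 0.95 [334.3, 341.9] [0.4843 0.095  0.11  ] [0.4837 0.0871 0.0964]
bar 1065 ((493.7408142089844, 191.63864135742188), (11.556822776794434, 52.92972183227539), 3.7794978618621826) [0.4936 0.193  0.111 ]
disc z 0.0851068581099218 ((493.31988525390625, 190.72021484375), 37.45796585083008)
spigot top 782 ((487.250244140625, 94.70030212402344), 13.839581489562988) [0.4875 0.0959 0.1063] [0.5009 0.1071 0.1151] [0.4737 0.0823 0.098 ]
t 10.18 q [ 0.3267 -0.0304  1.872  -0.0032  1.3082  0.4092] p [0.4911 0.1915 0.2445] F [-1.0885 -0.7672 -0.7462] w 0.597
x [ 0.9966 -0.0817 -0.0063] y [-0.0068 -0.0056 -1.    ]
8 rows: [[-0.0008, -0.0004, -0.0454, 0.0002, -0.152, -0.0012, 1],
[-0.0077, -0.0004, -0.0448, 0.0002, -0.152, -0.0012, 1],
[-0.0144, -0.0004, -0.0431, 0.0002, -0.152, -0.0012, 1],
[-0.0207, -0.0005, -0.0404, 0.0002, -0.152, -0.0012, 1],
[-0.0266, -0.0005, -0.0368, 0.0002, -0.152, -0.0012, 1],
[-0.0319, -0.0005, -0.0323, 0.0002, -0.152, -0.0012, 1],
[-0.0364, -0.0006, -0.0271, 0.0002, -0.152, -0.0012, 1],
[-0.0401, -0.0006, -0.0213, 0.0002, -0.152, -0.0012, 1]]
```

View pics/w2.png

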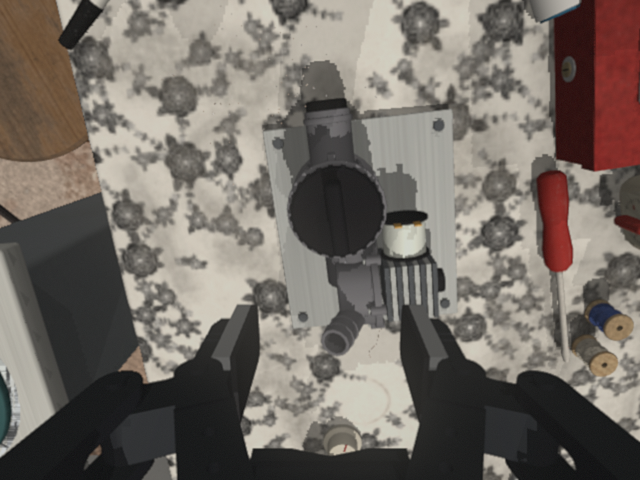

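jog_arm(increments=[[-0.0008,0,-0.0454,0,-0.152,0,1],[-0.0077,0,-0.0448,0,-0.152,0,1],[-0.0144,0,-0.0431,0,-0.152,0,1],[-0.0207,0,-0.0404,0,-0.152,0,1],[-0.0266,0,-0.0368,0,-0.152,0,1],[-0.0319,0,-0.0323,0,-0.152,0,1],[-0.0364,0,-0.0271,0,-0.152,0,1],[-0.0401,0,-0.0213,0,-0.152,0,1],[0,0,0,0,0,0,1]])

```text
time: 11.3
tool_pos: [0.449, -0.1787, 0.2251]
tcp_rot: [-1.348, -0.884, 0.935]
wrist_force: [0.4, -0.1, -0.3]
width: 0.996
```

```bash
python3 - <<'E'
from plan import *
p,M=now()
c=read_camera('wrist'); cv2.imwrite('pics/w3.png',c['img'])
for t,z in [('tester_grip',.111),('tester',.036),('stand',0)]:
    for r in spotter.spot_point(c,t)[:2]: print(t,round(r['p'],2),r['location'],at_z(c,r['location'],z),at_depth(c,r['location']))
for m in spotter.masks_of(c,'tester')[:2]:
    P=cloud(c,m['mask']); Q=P[(P[:,2]>.126)&(P[:,2]<.14)]; print(m['p'],m['location'],c['img'][int(m['location'][1]),int(m['location'][0])])
    if len(Q)>9: print(cv2.minAreaRect((Q[:,:2]*1000).astype(np.float32)),np.median(Q,0))
for m in spotter.masks_of(c,'stand')[:1]:
    P=cloud(c,m['mask']); 
    for lo,hi in [(.055,.07),(.003,.014)]:
        Q=P[(P[:,2]>lo)&(P[:,2]<hi)]; print('stand',lo,len(Q),cv2.minAreaRect((Q[:,:2]*1000).astype(np.float32)))
s=read_camera('scene') 
for n in ('scene','side'):
    s=read_camera(n)
    H=cloud(s,s['range_z']>0); a=np.array([-np.sin(.349),0.,np.cos(.349)]); 
    S=H[(np.hypot(H[:,0]-.487,H[:,1]-.095)<.03)&(H[:,2]>.09)]; h=(S-[.485,.095,.110])@a; print(n,len(S),np.percentile(h,[50,80,90,95,98,100]))
    for r in spotter.spot_point(s,'outlet_mouth')[:2]: print(r['p'],at_z(s,r['location'],.11))
rows(p,M,[.4625,-.181,.25],down(65),1)
E
```

```text
t 11.3 q [-0.4194 -0.0862  1.9609 -0.015   1.3021 -1.5902] p [ 0.449  -0.1787  0.2251] F [ 0.383  -0.1119 -0.256 ] w 0.996
x [ 0.3853  0.9227 -0.0137] y [-0.038   0.0011 -0.9993]
tester_grip 0.91 [208.6, 101.5] [ 0.3406 -0.2156  0.111 ] [ 0.3427 -0.2126  0.1238]
tester_grip 0.73 [335.8, 251.9] [ 0.4605 -0.1798  0.111 ] [ 0.4549 -0.1775  0.132 ]
tester 0.97 [336.6, 226.2] [ 0.4599 -0.1787  0.036 ] [ 0.448  -0.174   0.0931]
tester 0.77 [233.3, 107.4] [ 0.3397 -0.2174  0.036 ] [ 0.3479 -0.2057  0.097 ]
stand 0.75 [338.1, 218.9] [ 0.4615 -0.1777  0.    ] [ 0.4489 -0.173   0.0652]
stand 0.61 [339.2, 252.7] [ 0.492  -0.1892  0.    ] [ 0.4562 -0.1757  0.1321]
0.87 [336.9, 247.4] [37 36 38]
((461.61968994140625, -178.31039428710938), (39.95585632324219, 27.946571350097656), 64.46074676513672) [ 0.4603 -0.1777  0.1303]
0.61 [213.6, 104.1] [113  53  94]
((339.2012634277344, -219.38314819335938), (10.839357376098633, 10.074600219726562), 24.893550872802734) [ 0.342  -0.2208  0.1262]
stand 0.055 318 ((461.2807922363281, -178.11585998535156), (51.13580322265625, 37.76788330078125), 65.03594970703125)
stand 0.003 5924 ((461.87005615234375, -178.3603973388672), (89.99833679199219, 100.06082916259766), 64.81072235107422)
scene 104 [-0.0067 -0.0015  0.0009  0.002   0.0041  0.0047]
0.51 [0.4909 0.0949 0.11  ]
0.42 [0.5338 0.0253 0.11  ]
side 132 [-0.0065 -0.0003  0.0012  0.0014  0.0019  0.0023]
0.51 [0.4829 0.0971 0.11  ]
1 rows: [[0.0028, -0.0254, -0.0124, -0.0352, 0.0405, -0.0144, 1]]
```

View pics/w3.png

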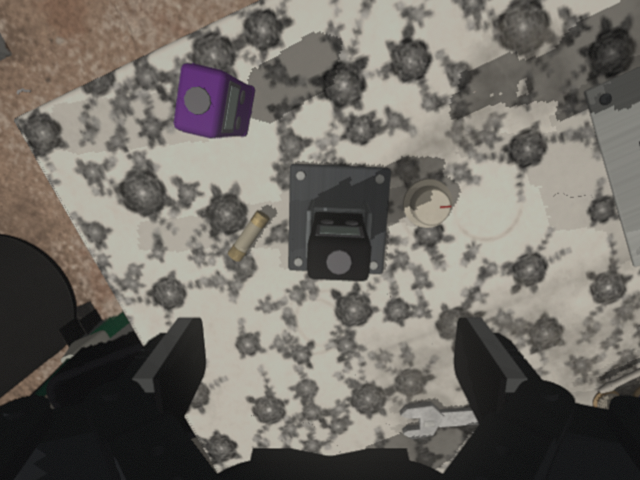

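jog_arm(increments=[[0.003,-0.002,-0.0125,-0.0352,0.02,-0.0144,1],[0,0.015,0,0,0,0,1],[0,0.0,0,0,0,0,1]])

```text
time: 12.22
tool_pos: [0.4648, -0.1779, 0.2135]
tcp_rot: [-1.381, -0.906, 0.897]
wrist_force: [0.2, 0.7, -0.5]
width: 0.999
```

```bash
python3 - <<'E'
from plan import *
p,M=now()
rows(p,M,[.4617,-.1783,.14],down(64.7),1)
rows([.4617,-.1783,.14],down(64.7),[.4617,-.1783,.071],down(64.7),1)
E
```

```text
t 12.22 q [-0.4171 -0.0815  1.9776  0.0021  1.2383 -1.5767] p [ 0.4648 -0.1779  0.2135] F [ 0.151   0.7437 -0.4778] w 0.999
x [0.4004 0.9164 0.002 ] y [ 0.0074 -0.0011 -1.    ]
2 rows: [[-0.0009, 0.0368, 0.0016, 0.0036, 0.0148, 0.001, 1],
[-0.0009, 0.0368, 0.0014, 0.0036, 0.0148, 0.001, 1]]
2 rows: [[-0.0, 0.0345, -0.0, 0.0, 0.0, 0.0, 1],
[-0.0, 0.0345, -0.0, 0.0, 0.0, 0.0, 1]]
```

jog_arm(increments=[[-0.0009,0.0368,0.0016,0.0036,0.0148,0,1],[-0.0009,0.0368,0.0014,0.0036,0,0,1],[0,0,0,0,0,0,1]])

```text
time: 12.6
tool_pos: [0.462, -0.1787, 0.1386]
tcp_rot: [-1.381, -0.89, 0.887]
wrist_force: [-0.3, -0.7, -0.2]
width: 0.999
```

```bash
python3 - <<'E'
from plan import *
p,M=now()
rows(p,M,[.4617,-.1783,.071],down(64.7),1)
E
```

```text
t 12.6 q [-0.4209 -0.018   2.0611  0.0023  1.0976 -1.5652] p [ 0.462  -0.1787  0.1386] F [-0.3403 -0.7491 -0.237 ] w 0.999
x [0.4147 0.91   0.0021] y [ 0.0016  0.0015 -1.    ]
2 rows: [[0.0001, 0.0338, 0.0003, 0.0004, 0.007, 0.001, 1],
[0.0001, 0.0338, 0.0002, 0.0004, 0.007, 0.001, 1]]
```

jog_arm(increments=[[0,0.022,0,0,-0.005,0,1],[0,0.022,0,0,0,0,1],[0,0.022,0,0,0,0,1],[0,0,0,0,0,0,0],[0,0,0,0,0,0,0],[0,0,0,0,0,0,0],[0,0,0,0,0,0,0],[0,0,0,0,0,0,0]], force=50)

```text
time: 13.6
tool_pos: [0.4697, -0.1822, 0.0821]
tcp_rot: [-1.393, -0.903, 0.885]
wrist_force: [-0.4, -0.3, -2.7]
width: 0.464
```

```bash
python3 - <<'E'
from plan import *
p,M=now(); print(np.degrees(np.arctan2(M[1,0],M[0,0])))
E
```

```text
t 13.6 q [-0.4209  0.052   2.1057  0.0024  0.9678 -1.5703] p [ 0.4697 -0.1822  0.0821] F [-0.3898 -0.3431 -2.6919] w 0.464
x [0.4103 0.9119 0.002 ] y [ 0.0154 -0.0047 -0.9999]
65.7763031153436
```

jog_arm(increments=[[0,0,0,0,0,0,0]])

```text
time: 13.72
tool_pos: [0.4696, -0.1821, 0.0821]
tcp_rot: [-1.392, -0.902, 0.885]
wrist_force: [-0.3, 0.1, -1.3]
width: 0.462
```

```bash
cat > tst.py <<'E'
from plan import *
import sys
p,M=now()
c=read_camera('wrist'); cv2.imwrite(f'pics/{sys.argv[1]}.png',c['img'])
m=spotter.masks_of(c,'tester')
for k in m[:2]:
    P=(cloud(c,k['mask'])-p)@M; print(k['p'],k['location'],np.percentile(P,[1,50,99],axis=0))
H=(cloud(c,c['range_z']>0)-p)@M
F=H[(abs(H[:,0])<.05)&(H[:,1]>-.075)&(H[:,1]<.03)&(abs(H[:,2])<.04)]
for lo in np.arange(-.075,.03,.006):
    G=F[(F[:,1]>=lo)&(F[:,1]<lo+.006)]
    if len(G)>3: print(round(lo,3),len(G),'x',np.percentile(G[:,0],[1,50,99]),'z',np.percentile(G[:,2],[1,50,99]))
E
python3 tst.py g3
```

```text
t 13.72 q [-0.4209  0.0519  2.1059  0.0025  0.968  -1.5703] p [ 0.4696 -0.1821  0.0821] F [-0.31    0.0936 -1.2969] w 0.462
x [0.4103 0.912  0.0021] y [ 0.0153 -0.0046 -0.9999]
0.77 [86.5, 49.4] [[-0.0849 -0.0432  0.0819]
 [-0.0743 -0.019   0.0951]
 [-0.0696  0.0665  0.1169]]
0.62 [326.9, 317.6] [[-0.0181 -0.0528 -0.0045]
 [ 0.0006 -0.0486  0.019 ]
 [ 0.0194  0.0365  0.0229]]
-0.075 7221 x [-0.0491 -0.0197  0.0491] z [-0.011   0.0077  0.0142]
-0.069 2694 x [-0.0486 -0.0204  0.0479] z [0.0068 0.0123 0.0144]
-0.063 1364 x [-0.0389 -0.0188  0.04  ] z [-0.0094  0.0075  0.014 ]
-0.057 3734 x [-0.0245  0.0006  0.026 ] z [-0.0099  0.0078  0.0171]
-0.051 9795 x [-0.0291  0.0008  0.0306] z [-0.0059  0.011   0.0211]
-0.045 1985 x [-0.0319  0.0012  0.0333] z [-0.0085  0.0207  0.0222]
-0.039 1542 x [-0.0319  0.0002  0.0334] z [0.0066 0.0216 0.0228]
-0.033 1235 x [-0.0318  0.0012  0.0332] z [0.0067 0.0219 0.0228]
-0.027 827 x [-0.0289  0.0002  0.03  ] z [0.007  0.0223 0.0229]
-0.021 528 x [-0.0192  0.0009  0.0195] z [0.0168 0.0223 0.023 ]
-0.015 408 x [-0.018   0.0002  0.0193] z [0.0197 0.0219 0.0225]
-0.009 645 x [-0.0179  0.0002  0.019 ] z [0.0199 0.0215 0.0232]
-0.003 452 x [-0.0182  0.0011  0.0191] z [0.0197 0.0217 0.0233]
0.003 296 x [-0.0184  0.0001  0.0192] z [0.0189 0.0215 0.0228]
0.009 377 x [-0.0182  0.0001  0.0191] z [0.0199 0.0216 0.0221]
0.015 1169 x [-0.0252 -0.0034  0.0255] z [0.0042 0.0213 0.0284]
0.021 473 x [-0.0238  0.0005  0.0247] z [0.0143 0.0217 0.0287]
0.027 222 x [-0.0241 -0.0011  0.0247] z [0.0139 0.0218 0.0289]
```

View pics/g3.png

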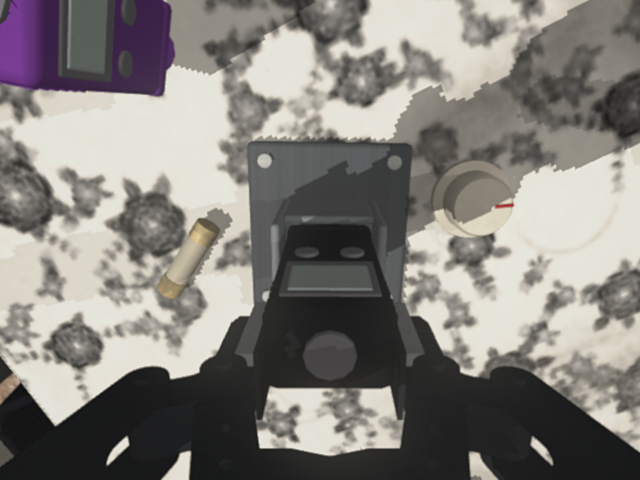

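jog_arm(increments=[[0,0,0,0,0,0,0.8],[0,0,0,0,0,0,0.8],[0,0.004,0.004,-0.01,-0.01,0,0.8],[0,0.004,0.003,-0.005,0,0,0.8],[0,0.003,0.002,0,0,0,0.8],[0,0,0,0,0,0,0.8]])

```text
time: 14.58
tool_pos: [0.4612, -0.1784, 0.0704]
tcp_rot: [-1.403, -0.92, 0.888]
wrist_force: [0.2, -0.2, -0.2]
width: 0.798
```

```bash
python3 - <<'E'
from plan import *
p,M=now()
rows(p,M,[.4617,-.1783,.071],down(64.7),.8,n=1)
E
```

```text
t 14.57 q [-0.421   0.0384  2.1455  0.0027  0.9252 -1.5813] p [ 0.4612 -0.1784  0.0704] F [ 0.1884 -0.1659 -0.1547] w 0.798
x [0.4005 0.9163 0.0018] y [ 0.0305 -0.0113 -0.9995]
1 rows: [[0.0003, -0.0006, -0.0005, 0.0325, 0.0295, 0.0023, 0.8]]
```

jog_arm(increments=[[0,0,0,0.0325,0.0295,0,0.8],[0,0,0,0,0,0,0.8],[0,0,0,0,0,0,0],[0,0,0,0,0,0,0],[0,0,0,0,0,0,0],[0,0,0,0,0,0,0]], force=50)

```text
time: 15.32
tool_pos: [0.4623, -0.1789, 0.0709]
tcp_rot: [-1.385, -0.877, 0.875]
wrist_force: [0.7, -0.1, -0.9]
width: 0.46
```

```bash
python3 tst.py g4 | head -12
```

```text
t 15.32 q [-0.4212  0.0626  2.1183  0.0028  0.9615 -1.5499] p [ 0.4623 -0.1789  0.0709] F [ 0.6973 -0.0518 -0.9312] w 0.46
x [0.4293 0.9032 0.0023] y [ 0.0002  0.0024 -1.    ]
0.86 [328.1, 350.3] [[-0.0182 -0.0621 -0.0125]
 [ 0.0006 -0.0568  0.012 ]
 [ 0.0194  0.0277  0.0148]]
0.72 [77.9, 63.0] [[-0.0817 -0.0512  0.0727]
 [-0.0749 -0.0249  0.0897]
 [-0.0712  0.0571  0.1094]]
-0.075 7201 x [-0.0492 -0.0189  0.049 ] z [-0.0109  0.0078  0.0142]
-0.069 2677 x [-0.0488 -0.0209  0.0479] z [0.0067 0.0123 0.0145]
-0.063 12386 x [-0.0307  0.0006  0.032 ] z [-0.0129  0.0028  0.013 ]
-0.057 2962 x [-0.025   0.0011  0.0263] z [-0.0097  0.0122  0.0138]
```

jog_arm(increments=[[0,-0.01,0,0,0,0,0],[0,-0.03,0,0,0,0,0],[0,-0.03,0,0,0,0,0],[0,-0.04,0,0,0,0,0],[0,-0.04,0,0,0,0,0],[0,-0.03,0,0,0,0,0]])

```text
time: 16.18
tool_pos: [0.4579, -0.1773, 0.2534]
tcp_rot: [-1.375, -0.871, 0.879]
wrist_force: [0.8, 0.6, -2.6]
width: 0.462
```

```bash
python3 - <<'E'
from plan import *
p,M=now()
yaw=np.radians(.75); Z=R.from_euler('z',yaw).as_matrix(); a=Z@[-np.sin(np.radians(20)),0,np.cos(np.radians(20))]
Rf=pose_R(-a,Z@[0,1,0]); m=np.array([.485,.095,.110])
print('Rf',Rf, 'hover', m+a*.125)
rows(p,M,m+a*.125+[0,-.06,.03],Rf,0,vmax=.05,wmax=.12)
E
```

```text
t 16.18 q [-0.4219 -0.1044  1.925   0.0024  1.3333 -1.5497] p [ 0.4579 -0.1773  0.2534] F [ 0.7904  0.6447 -2.596 ] w 0.462
x [0.4292 0.9032 0.002 ] y [-0.0104  0.0072 -0.9999]
Rf [[-0.0131  0.342  -0.9396]
 [ 0.9999  0.0045 -0.0123]
 [ 0.     -0.9397 -0.342 ]] hover [0.4423 0.0944 0.2275]
5 rows: [[0.0369, -0.0005, 0.021, -0.0709, -0.0906, -0.015, 0],
[0.0387, -0.0013, 0.0175, -0.0709, -0.0906, -0.015, 0],
[0.0401, -0.0018, 0.0138, -0.0709, -0.0906, -0.015, 0],
[0.0412, -0.002, 0.01, -0.0709, -0.0906, -0.015, 0],
[0.042, -0.002, 0.0061, -0.0709, -0.0906, -0.015, 0]]
```

jog_arm(increments=[[0.0369,-0.0005,0.021,-0.0709,-0.0906,-0.015,0],[0.0387,-0.0013,0.0175,-0.0709,-0.0906,-0.015,0],[0.0401,-0.0018,0.0138,-0.0709,-0.0906,-0.015,0],[0.0412,-0.002,0.01,-0.0709,-0.0906,-0.015,0],[0.042,-0.002,0.0061,-0.0709,-0.0906,-0.015,0],[0,0,0,0,0,0,0]])

```text
time: 16.92
tool_pos: [0.441, 0.0391, 0.2629]
tcp_rot: [-1.461, -1.495, 1.031]
wrist_force: [1.1, -0.5, -2.6]
width: 0.46
```

```bash
cat > fin.py <<'E'
from plan import *
yaw=np.radians(.75); Z=R.from_euler('z',yaw).as_matrix(); a=Z@[-np.sin(np.radians(20)),0,np.cos(np.radians(20))]
Rf=pose_R(-a,Z@[0,1,0]); m=np.array([.485,.095,.110])
def mouth(c):
    H=cloud(c,c['range_z']>0); v=(H-m)@Z; h=(H-m)@a
    q=H-m-np.outer(h,a); S=H[(np.linalg.norm(q,axis=1)<.02)&(abs(h)<.004)]
    return S,h
E
python3 - <<'E'
from fin import *
p,M=now()
c=read_camera('wrist'); cv2.imwrite('pics/w5.png',c['img'])
for r in spotter.spot_point(c,'outlet_mouth')[:2]: print(round(r['p'],2),r['location'],at_z(c,r['location'],.11),at_depth(c,r['location']))
S,h=mouth(c); print(len(S)); 
L=((S-m)@Rf)[:,[0,2,1]]   # in-plane x (pump y), z ; along
print('rim',L[:,:2].min(0),L[:,:2].max(0),np.percentile(L[:,2],[2,50,98]),cv2.minEnclosingCircle((L[:,:2]*1000).astype(np.float32)))
print('predicted px',proj(c,[m]))
q=proj(c,[m])[0].astype(int)
crop=c['img'][max(0,q[1]-75):q[1]+75,max(0,q[0]-100):q[0]+100]; cv2.imwrite('pics/w5c.png',cv2.resize(np.clip(crop*1.6,0,255).astype(np.uint8),None,fx=4,fy=4)); print('crop origin',q-[100,75])
rows(p,M,m+a*.085,Rf,0,vmax=.03)
E
```

```text
t 16.93 q [ 0.0384 -0.5039  2.2413 -0.0089  1.0377 -1.5556] p [0.441  0.0391 0.2629] F [ 1.0664 -0.5421 -2.6376] w 0.46
x [-0.0258  0.9997 -0.0033] y [ 0.3584  0.0061 -0.9336]
0.88 [402.0, 198.1] [0.4843 0.0954 0.11  ] [0.5006 0.101  0.0835]
0.42 [327.6, 270.5] [0.559  0.0408 0.11  ] [0.4305 0.0388 0.2548]
384
rim [-0.0125 -0.0112] [0.011  0.0125] [-0.0016 -0.0001  0.0035] ((-0.6939553618431091, 0.5812991857528687), 11.940777778625488)
predicted px [[401.2949 198.8893]]
crop origin [301 123]
4 rows: [[0.0138, 0.0185, 0.0027, 0.0044, 0.0033, 0.0003, 0],
[0.0138, 0.0185, 0.0027, 0.0044, 0.0033, 0.0003, 0],
[0.0138, 0.0185, 0.0026, 0.0044, 0.0033, 0.0003, 0],
[0.0138, 0.0185, 0.0026, 0.0044, 0.0033, 0.0003, 0]]
```

View pics/w5c.png

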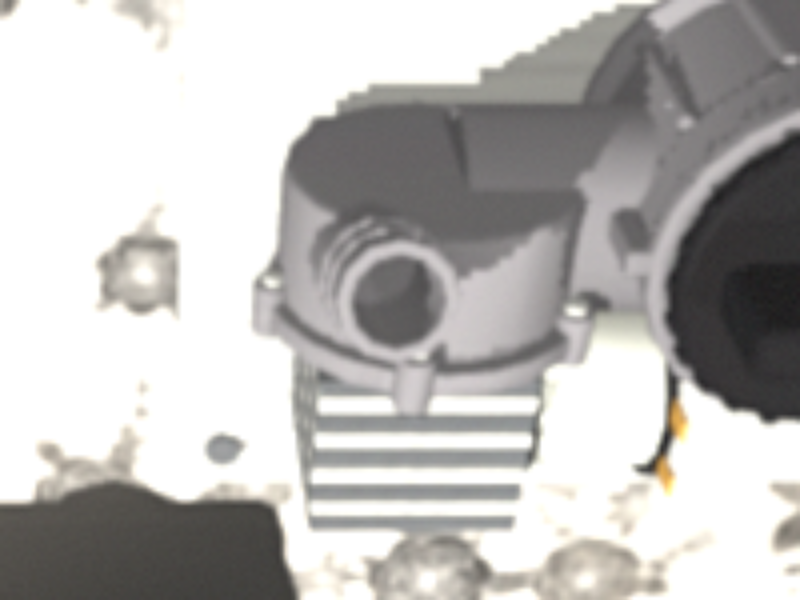

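jog_arm(increments=[[0.0138,0.0185,0.0027,0.0044,0.0033,0,0],[0.0138,0.0185,0.0027,0.0044,0.0033,0,0],[0.0138,0.0185,0.0026,0.0044,0.0033,0,0],[0.0138,0.0185,0.0026,0.0044,0.0033,0,0],[0,0,0,0,0,0,0]])

```text
time: 17.65
tool_pos: [0.4617, 0.0868, 0.1904]
tcp_rot: [-1.464, -1.456, 1.024]
wrist_force: [-0.3, 0.6, -1.7]
width: 0.464
```

```bash
cat > chk.py <<'E'
from fin import *
import sys
m=np.array([.485,.0945,.110])
p,M=now(); L=(p-m)@Rf; print('tcp rel mouth (x,y,z of Rf)',L,'axis err deg',np.degrees(np.arccos(M[:,1]@Rf[:,1])))
rows(p,M,m+a*float(sys.argv[1]),Rf,0,n=int(sys.argv[2]))
E
python3 chk.py .085 1
python3 - <<'E'
from fin import *
p,M=now(); c=read_camera('wrist')
for k in spotter.masks_of(c,'nose_tip')[:1]+spotter.masks_of(c,'tester')[:1]:
    P=(cloud(c,k['mask'])-p)@M; print(k['p'],k['location'],np.percentile(P,[1,50,99],axis=0))
H=(cloud(c,c['range_z']>0)-p)@M
for lo in np.arange(-.06,.07,.01):
    G=H[(H[:,1]>=lo)&(H[:,1]<lo+.01)&(abs(H[:,0])<.022)&(abs(H[:,2])<.02)]
    if len(G)>3: print(round(lo,3),len(G),np.percentile(G[:,0],[1,99]),np.median(G[:,2]))
s=read_camera('side'); q=proj(s,[p+.05*M[:,1]])[0].astype(int); print(q)
cv2.imwrite('pics/s6.png',cv2.resize(s['img'][q[1]-60:q[1]+60,q[0]-80:q[0]+80],(800,600),interpolation=cv2.INTER_CUBIC))
E
```

```text
t 17.65 q [ 0.1842 -0.3677  2.2871 -0.0854  0.883  -1.3397] p [0.4617 0.0868 0.1904] F [-0.3145  0.6166 -1.7103] w 0.464
x [ 0.0044  1.     -0.0023] y [ 0.34   -0.0036 -0.9404]
tcp rel mouth (x,y,z of Rf) [-0.0074 -0.0835 -0.0055] axis err deg 0.4807150212099731
1 rows: [[0.0073, -0.0015, 0.0056, -0.0021, -0.0156, -0.0081, 0]]
t 17.65 q [ 0.1842 -0.3677  2.2871 -0.0854  0.883  -1.3397] p [0.4617 0.0868 0.1904] F [-0.3145  0.6166 -1.7103] w 0.464
x [ 0.0044  1.     -0.0023] y [ 0.34   -0.0036 -0.9404]
0.64 [329.2, 244.5] [[-0.0057  0.0483 -0.0209]
 [ 0.0003  0.0494  0.009 ]
 [ 0.0057  0.1502  0.0107]]
0.56 [326.9, 347.5] [[-0.0181 -0.0622 -0.0128]
 [ 0.0006 -0.0568  0.0118]
 [ 0.0196  0.0287  0.0147]]
-0.06 11123 [-0.0209  0.0216] 0.006199717395037748
-0.05 2567 [-0.0215  0.0215] 0.013755336151609532
-0.04 1780 [-0.0216  0.0216] 0.014069836590108405
-0.03 1254 [-0.0216  0.0214] 0.013776053414871058
-0.02 1107 [-0.0181  0.0195] 0.013076889193767647
-0.01 732 [-0.0182  0.0194] 0.013001114423155423
0.0 778 [-0.0182  0.0192] 0.012903889561077499
0.01 650 [-0.0183  0.0193] 0.012904385078512243
0.02 733 [-0.0192  0.0202] 0.013080505376470167
0.03 83 [-0.0184  0.019 ] 0.013588750131991713
0.04 71 [-0.0053  0.0064] 0.00914919325457223
0.05 10 [-0.0049  0.0051] 0.008659325848111115
[310 211]
```

View pics/s6.png

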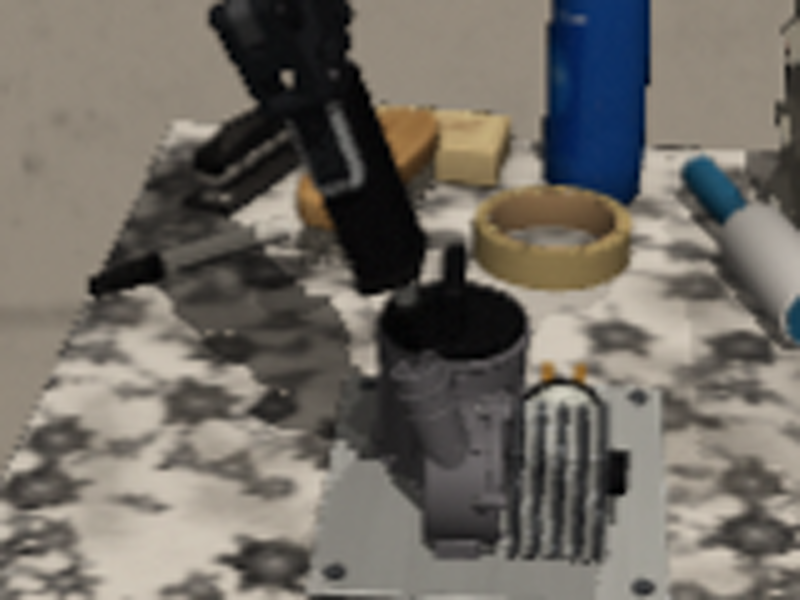

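jog_arm(increments=[[0.007,-0.0015,0.0056,-0.002,-0.0156,-0.008,0],[0,0,0,0,0,0,0],[0,0,0,0,0,0,0]])

```text
time: 18.23
tool_pos: [0.4579, 0.0936, 0.1951]
tcp_rot: [-1.46, -1.479, 1.024]
wrist_force: [-0.1, -0.2, -1.5]
width: 0.462
```

```bash
python3 chk.py .054 4
```

```text
t 18.23 q [ 0.1979 -0.3869  2.2934 -0.082   0.8836 -1.3442] p [0.4579 0.0936 0.1951] F [-0.0548 -0.1746 -1.4558] w 0.462
x [-0.0123  0.9999  0.0016] y [ 0.3509  0.0058 -0.9364]
tcp rel mouth (x,y,z of Rf) [-0.0006 -0.0892 -0.0037] axis err deg 0.5502570577904963
4 rows: [[0.0001, 0.0088, 0.001, 0.0024, -0.0003, 0.0003, 0],
[0.0001, 0.0088, 0.001, 0.0024, -0.0003, 0.0003, 0],
[0.0001, 0.0088, 0.001, 0.0024, -0.0003, 0.0003, 0],
[0.0001, 0.0088, 0.0009, 0.0024, -0.0003, 0.0003, 0]]
```

jog_arm(increments=[[0,0.008,0.002,0.003,0,0,0],[0,0.007,0.001,0.003,0,0,0],[0,0.006,0.0008,0.002,0,0,0],[0,0,0,0,0,0,0]])

```text
time: 18.73
tool_pos: [0.4615, 0.0936, 0.1721]
tcp_rot: [-1.453, -1.473, 1.03]
wrist_force: [-0.4, 0.5, -3.3]
width: 0.464
```

```bash
python3 chk.py .054 3
```

```text
t 18.73 q [ 0.1944 -0.3501  2.3107 -0.0816  0.8385 -1.3446] p [0.4615 0.0936 0.1721] F [-0.3539  0.5248 -3.265 ] w 0.464
x [-0.0126  0.9999  0.0014] y [ 0.3421  0.0056 -0.9396]
tcp rel mouth (x,y,z of Rf) [-0.0006 -0.0664  0.0008] axis err deg 0.06441265920468661
3 rows: [[0.0002, 0.0041, -0.0003, 0.0001, -0.0003, 0.0004, 0],
[0.0002, 0.0041, -0.0003, 0.0001, -0.0003, 0.0004, 0],
[0.0002, 0.0041, -0.0003, 0.0001, -0.0003, 0.0004, 0]]
```

jog_arm(increments=[[0.0002,0.004,-0.0003,0,0,0,0],[0.0002,0.004,-0.0003,0,0,0,0],[0.0002,0.003,0,0,0,0,0],[0,0,0,0,0,0,0]])

```text
time: 19.23
tool_pos: [0.4661, 0.0942, 0.1613]
tcp_rot: [-1.453, -1.472, 1.031]
wrist_force: [-1.7, -0.4, -1.1]
width: 0.46
```

```bash
python3 chk.py .049 2
```

```text
t 19.23 q [ 0.1938 -0.327   2.3158 -0.0839  0.8112 -1.3421] p [0.4661 0.0942 0.1613] F [-1.6856 -0.3515 -1.1211] w 0.46
x [-0.0125  0.9999  0.0009] y [ 0.3415  0.0051 -0.9399]
tcp rel mouth (x,y,z of Rf) [-0.0001 -0.0547  0.0002] axis err deg 0.0487552068867422
2 rows: [[0.0, 0.0028, -0.0001, -0.0003, -0.0004, 0.0003, 0],
[0.0, 0.0028, -0.0001, -0.0003, -0.0004, 0.0003, 0]]
```

Perfectly in line; press in gently.

jog_arm(increments=[[0,0.0028,0,0,0,0,0],[0,0.0022,0,0,0,0,0],[0,0,0,0,0,0,0],[0,0,0,0,0,0,0]])

```text
time: 19.73
tool_pos: [0.4675, 0.094, 0.1567]
tcp_rot: [-1.453, -1.471, 1.031]
wrist_force: [-3.2, -0.6, 0.3]
width: 0.46
```

```bash
python3 chk.py .049 1; python3 - <<'E'
from fin import *
F=[]
for i in range(6):
    s=read_camera('side'); F.append(readout.read_state()['wrist_force'])
F=np.array(F); print('force along spigot axis',F@a,F.mean(0))
q=proj(s,[m])[0].astype(int)
c=read_camera('wrist'); p,M=now()
H=(cloud(c,c['range_z']>0)-p)@M
for lo in np.arange(-.02,.07,.005):
    G=H[(H[:,1]>=lo)&(H[:,1]<lo+.005)&(abs(H[:,0])<.022)&(abs(H[:,2])<.022)]
    if len(G)>3: print(round(lo,3),len(G),np.percentile(G[:,0],[1,99]),np.median(G[:,2]))
A=cv2.resize(s['img'][q[1]-45:q[1]+45,q[0]-40:q[0]+40],(400,450),interpolation=cv2.INTER_CUBIC)
w=proj(c,[m])[0].astype(int); B=cv2.resize(c['img'][w[1]-90:w[1]+90,w[0]-80:w[0]+80],(400,450),interpolation=cv2.INTER_CUBIC)
cv2.imwrite('pics/f1.png',np.clip(np.hstack([A,B])*1.7,0,255).astype(np.uint8))
E
```

```text
t 19.73 q [ 0.1928 -0.3182  2.3185 -0.0847  0.8004 -1.3418] p [0.4675 0.094  0.1567] F [-3.2073 -0.6159  0.2993] w 0.46
x [-0.0124  0.9999  0.0005] y [ 0.3407  0.0047 -0.9401]
tcp rel mouth (x,y,z of Rf) [-0.0003 -0.0498  0.0005] axis err deg 0.07685137537870375
1 rows: [[0.0003, 0.0008, -0.0005, -0.0013, -0.0008, 0.0002, 0]]
force along spigot axis [1.0647 1.8165 1.7666 0.8835 2.0614 1.6419] [-2.6455 -1.0427  0.6701]
t 20.07 q [ 0.1928 -0.3181  2.3186 -0.0847  0.8002 -1.3417] p [0.4675 0.094  0.1566] F [-2.476  -0.8885  0.7521] w 0.462
x [-0.0124  0.9999  0.0005] y [ 0.3408  0.0047 -0.9401]
-0.02 441 [-0.0183  0.0196] 0.01301000601184624
-0.015 689 [-0.0178  0.0193] 0.013271074721322345
-0.01 393 [-0.0183  0.0194] 0.013215370164464016
-0.005 328 [-0.0184  0.0194] 0.012985995368657466
0.0 404 [-0.0185  0.0194] 0.012955801007637359
0.005 360 [-0.0182  0.0193] 0.012996502386334936
0.01 352 [-0.0181  0.0195] 0.012945286559996957
0.015 311 [-0.0184  0.0189] 0.012986503853463937
0.02 308 [-0.018   0.0197] 0.012966181889016173
0.025 436 [-0.0193  0.0204] 0.013496422637644855
0.03 76 [-0.0188  0.0195] 0.01372515271010718
0.04 16 [-0.0024  0.003 ] 0.010117944497174909
0.045 107 [-0.0067  0.0072] 0.00995239414405149
0.05 120 [-0.0083  0.009 ] 0.010581284151218144
0.055 189 [-0.0107  0.0109] 0.010557797372079906
0.06 25 [-0.0113  0.0114] 0.01071970957030329
0.065 97 [-0.0107  0.0113] 0.010672357326286316
```

View pics/f1.png

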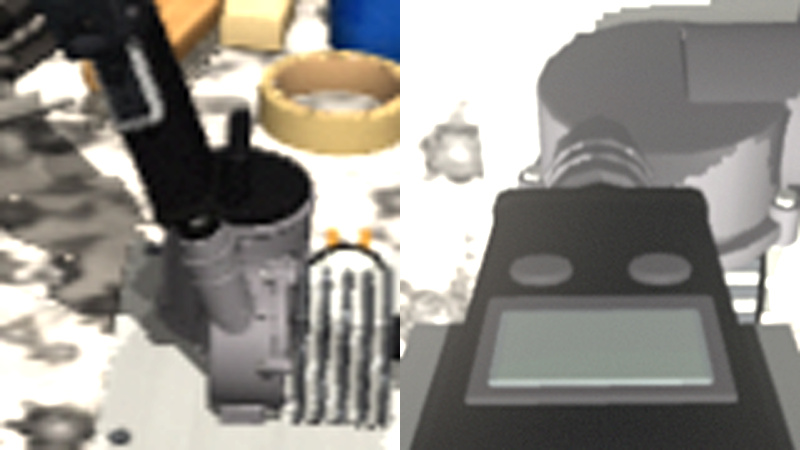

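```bash
python3 -c "
from workcell import bot,readout
print(bot.finish_job()); s=readout.read_state(); print(s['time'],s['tool_pos'],s['wrist_force'],s['width'])"
```

```text
the job is handed in; nothing more can be done
None
the job is handed in; nothing more can be done
```

The cap is turned home and released, and the leak tester is seated on the outlet spigot. I handed the job in at about 20 s with the arm still holding it there; the hand-in gives no verdict.

**Cap:** I pushed it down, turned it clockwise until the torque jumped to about 1.6 N m at the stop, and let go. Afterwards the disc read about 6.5 mm lower. The bar looked parallel to the plate edge. The fitted bar angle was about 3° short of the stop (about 1.40 rad), which still clears the 1.33 rad limit. I did not look at the cap again at the end.

**Tester:** I took the black one from the holster, not the purple look-alike. In the last check:
- **Alignment:** the calculated seat point was within about 1 mm of the mouth, and the tool was about 0.1° off the spigot axis.
- **Contact:** about 3.3 N along the axis after allowing for the tester's weight. That puts the nose about 4.6 mm in, which I worked out from force and position rather than seeing directly.

**What went wrong:**
- **Finger offset:** the fingertips sit about 35 mm farther back than the stated 14 mm overhang. The first grasp closed on air above the cap bar. I measured the offset with the wrist camera and corrected for it.
- **First tester grip:** it came out about 8 mm off centre and 11 mm too high, for a reason I did not find. I opened the fingers and gripped again, centred, before lifting.

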